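Set the test-light dimmer with its edge wheel

ROBOT

A 7-joint arm with a two-finger parallel gripper is mounted at the origin on a cart in front of the work surface, level with it; the furniture and walls round the work are solid. World frame = base frame: x ahead of the robot, y to its left, z up, the work surface at z = 0. Lengths are in m, angles in rad, forces in N, time in s.
With the tool pointing down it reaches from about 0.35 to 0.775 m from the base axis. Payload 3.1 kg.
Tool frame: the origin (TCP) lies between the finger pads; the fingertips stand 11 mm ahead of it and the grasp point (between the pads) lies 8 mm behind it; z points along the fingers, y is the line along which they close (so a half turn about z gives the same grasp; the last joint's range is limited). The gripper opens to 85 mm and grips with 20 to 120 N. Pads are 22 mm wide; open, the fingers measure 114 mm over their backs; the gripper's body (76 mm by 85 mm) begins 54 mm behind the grasp point. The pads swing forward as they close: fully open they stand 13 mm farther back than shut.
Start: joints at [1.303, 0.311, 0.014, 1.512, -0.004, 1.319, -0.027], TCP at [0.123, -0.536, 0.242] pointing down, gripper open.
Joint ranges: [-2.7, 2.7], [-0.3, 1.91], [-1.27, 1.3], [0.12, 2.57], [-1.44, 4.58], [0.2, 2.03], [-3.05, 3.05]. Speed limits (rad/s): [2.79, 2.79, 3.14, 3.14, 3.14, 3.14, 3.14].

INTERFACE

Orientations are given as [roll, pitch, yaw] about the fixed x, y, z axes, in that order (R = Rz(yaw) Ry(pitch) Rx(roll)).
In Python, from cell import bot, effector, viewer, sensors gives the robot as it stands. The module is installed in compiled form; this text tells all that it offers. Calls block until the motion is done:
- bot.move_ptp(position, orientation): joint-space move of the TCP to a pose.
- bot.movel(position, orientation=None, rate=0.15): straight line of the TCP; orientation=None keeps the orientation; rate is the mean speed in m/s.
- bot.movej(angles): joint-space move.
- effector.let_go() and effector.clamp(grip_force=None): open the fingers fully, or close them until they stop; grip_force is the grip in N (None keeps the last).
- bot.hold(seconds).
- bot.ik(position, orientation): joint angles nearest the present ones, or None.
- viewer.capture(name): name is "scene" or "top"; returns (picture, depth): 480x640x3 uint8, red, green, blue; 480x640 float32, m along the optical axis (not along the pixel's ray), 0 where there is no reading.
- viewer.camera_info(name): a dict with "mtx" (3x3 intrinsics, pixels), "k1" (the pictures are not rectified: a ray, as slopes to the right and down, at radius r is drawn at 1 + k1 r^2 times it, then the intrinsics apply), "rvec" (rotation vector, rad) and "tvec" (3), from world to camera coordinates, as OpenCV has them. Camera axes: x right, y down, z forward; pixel columns grow to the right and rows downward; lengths in m; the calibration is good to about 2 mm. A picture is of the moment at which its call begins. camera_info takes no time and is no camera call.
A pose or a line that the arm cannot do raises bot.Unreachable and nothing moves.
- bot.sign_off(): hands the job in; it is judged then, once.
Readings, each from a call of its own:
- sensors.current_time_s(): time.
- sensors.current_joint_pos(): joint angles.
- sensors.current_qvel(): joint speeds.
- sensors.current_tau(): joint torques, N m.
- sensors.current_ee_pos(): TCP position.
- sensors.current_eef_rot(): TCP orientation.
- sensors.current_force(): force on the tool from outside, world axes, zero at the start.
- sensors.current_moment(): the same for the moment, N m.
- sensors.current_opening(): opening from 0.0 (shut) to 1.0 (fully open).
- sensors.current_grip_force(): force on a finger pad.
Only numpy, scipy, OpenCV 4.12 (cv2) and the standard library are available. Lean on these libraries where they do the work, as an engineer would, in place of code of your own. Each camera call takes 0.05 s, during which the arm holds its last target. There are 200 camera calls.

TASK

Set the brightness of the grey test-light console for the next batch of camera modules: with a fingertip, roll the dark edge wheel that shows in the slot of the sloping panel, under the hood, until the yellow pointer in the dark window stands in line with the green marker (the red one belongs to another product). The wheel is sprung and needs several strokes; press it only gently, take your hand away when it is set, and leave the things around the console where they stand.

Things in the scene. Friction and masses are not known exactly. Their poses are not given: they have to be found in the camera images.
- console: Grey wedge console fixed to the bench, 165 deep (x), 240 wide (y), 244 mm tall. Origin at bench height under its middle; x points away from the operator, y to the operator's left, z up. A flat panel slopes up at 35 degrees from its front edge (x -90, z 40 mm) to x 40, z 131 mm; its outward normal is (-0.574, 0, 0.819) in this frame. An upright back box stands behind it.
- hood_edge (a point): Middle of the lower front edge of the hood that the back box carries over the wheel: 240 mm wide, at console (0, 0, 230) mm. A gripper pointing straight down cannot get at the wheel; one pointing into the panel square to it (tilted 35 degrees, from the operator's side) has about 70 mm from its axis to this edge.
- slot (a point): Centre of the slot, in the plane of the panel's surface, at console (2, 0, 104) mm; slot 72 mm along y, 20 mm up the slope, bezel round it 6 mm wide, 2.4 mm high. The top of the wheel's rim stands out from here along the panel's normal by 9 to 15 mm (and up to 2 mm off up or down the slope): it differs each time and must be felt.
- wheel (a joint): Turn of the rubber edge wheel (rad), 80 mm diameter, 12 mm wide, axle up the slope under the panel. Positive: exposed rim moves to console +y. Range -2.2 to 2.2, end stops. Stiff (2.3 N at the rim), stays where left; a light touch slips. Sprung: pushed in along the panel's normal it yields from about 2 N, 0.7 N more per mm, bottoms hard after 6 mm (6 N). Harmed above 25 N.
- pointer_tip (a point): Lower end of the yellow pointer (4 mm wide, 16 mm long up the slope) in the dark window below the slot, within 10 mm of the panel's plane. It moves along console y (almost straight) the same way as the exposed rim, 30 mm per rad of the wheel (0.75 of the rim's travel), only through the wheel (closed cover); at console y = 0 when the wheel reads 0.
- green_marker: Small green clip fixed on the rail just below the window, 9 mm wide along y, 17 mm up the slope, 9 mm high: the wanted setting. It is left or right of the middle. Its y axis is the console's y axis; origin at its middle, on the rail.
- red_marker: Red clip of the same shape on the other half of the rail: the setting for another product, to be ignored.
- module_12: dark square camera module, 24x56x53 mm, standing on the bench beside the console; origin at the centre of its underside
- alcohol_bottle: white pump bottle with a blue top, 58 mm across, 121 mm tall, standing beside the console; origin at the centre of its underside
- cup_screws: open blue cup, 62 mm across, 31 mm tall, standing beside the console; origin at the centre of its underside
- driver_blue: screwdriver with a blue handle, 142 mm long, 18 mm thick, lying on the bench; origin under its middle
- kapton_roll: amber tape roll, 60 mm across, 18 mm tall, lying on the bench; origin at the centre of its underside

How it is judged:
By the outcome, as a careful person would: the job done as asked, in the order asked, and still so for the second after the job is handed in, with the robot touching nothing.
It also fails if it takes over 45 s, if anything falls off the work surface, if the arm or the gripper's body presses on something with over 40 N, if the wrist force passes 120 N, or if a joint passes its speed limit or range.

## Working session

There is one attempt and no reset: what is moved stays moved. The work goes in short steps, each a Python script; the robot and the scene stay as the last script left them, time stands still between calls to the robot, and variables do not carry over. Pictures are saved under pics/ and viewed, at most 10 in all, crops included, and the job is handed in when it is done.

```bash
mkdir -p pics
python3 - <<'E'
from cell import bot, effector, viewer, sensors
import cv2,numpy as np
for n in("scene","top"):
    p,d=viewer.capture(n); cv2.imwrite(f"pics/{n}0.png",p[:,:,::-1]); np.save(f"pics/{n}0.npy",d)
    i=viewer.camera_info(n); print(n,i)
E
```

```text
scene {'mtx': array([[557.23945646,   0.        , 316.97913206],
       [  0.        , 557.23945646, 247.69448817],
       [  0.        ,   0.        ,   1.        ]]), 'k1': 0.02374304427424948, 'rvec': array([ 2.19169837, -0.7386064 ,  0.30500943]), 'tvec': array([-0.22985897,  0.50544501,  0.9911766 ])}
top {'mtx': array([[545.30374847,   0.        , 323.66774207],
       [  0.        , 545.30374847, 236.24883176],
       [  0.        ,   0.        ,   1.        ]]), 'k1': -0.0298015845667163, 'rvec': array([ 2.11535547, -2.14973522,  0.15677778]), 'tvec': array([0.33319856, 0.57063664, 1.22507651])}
```

View pics/scene0.png

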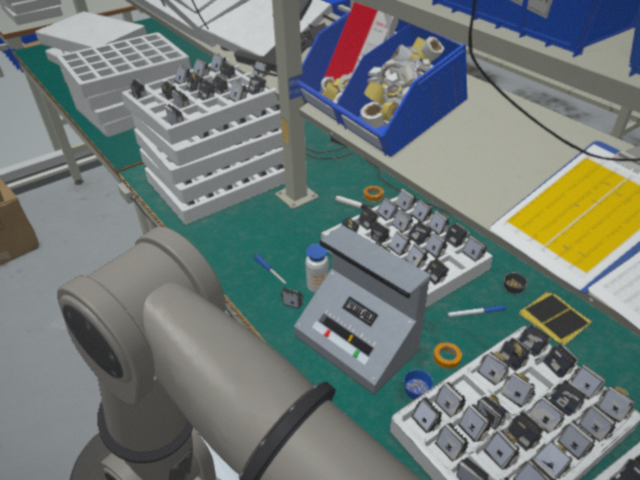

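View pics/top0.png

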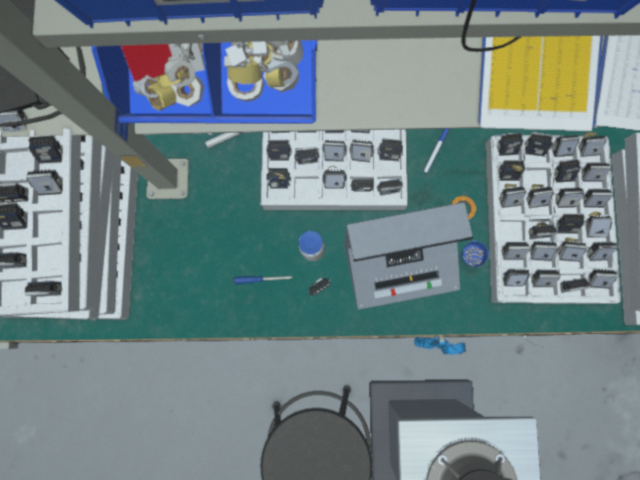

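The console stands at about (360,310) in the scene view and (410,255) in the top view. The green clip is on the operator's right and the red one on the left.

Run:
```python
import cv2,numpy as np
a=cv2.imread("pics/scene0.png")[285:365,300:400]; b=cv2.imread("pics/top0.png")[195:315,335:495]
cv2.imwrite("pics/c1.png",np.vstack([cv2.resize(a,None,fx=8,fy=8,interpolation=cv2.INTER_CUBIC)])[:600,:800])
cv2.imwrite("pics/c2.png",cv2.resize(b,None,fx=5,fy=5,interpolation=cv2.INTER_CUBIC))
```

```text
(no output)
```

View pics/c1.png

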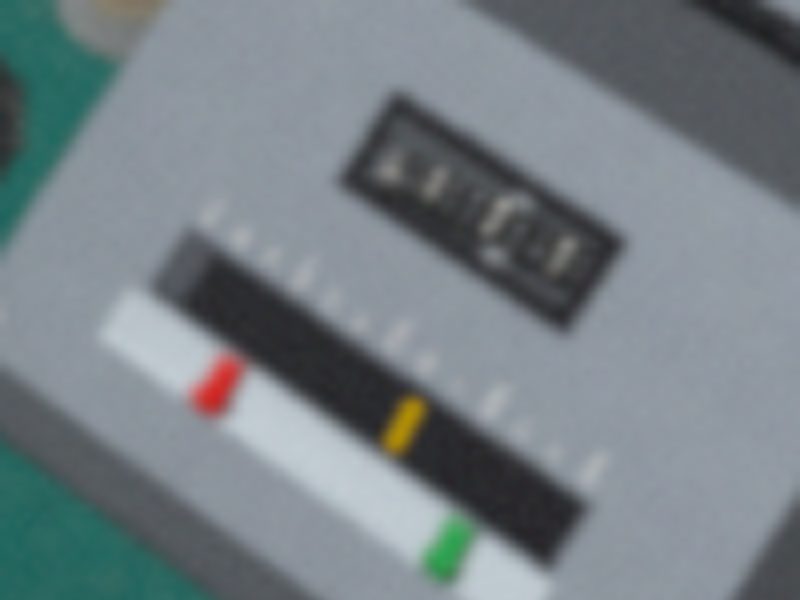

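View pics/c2.png

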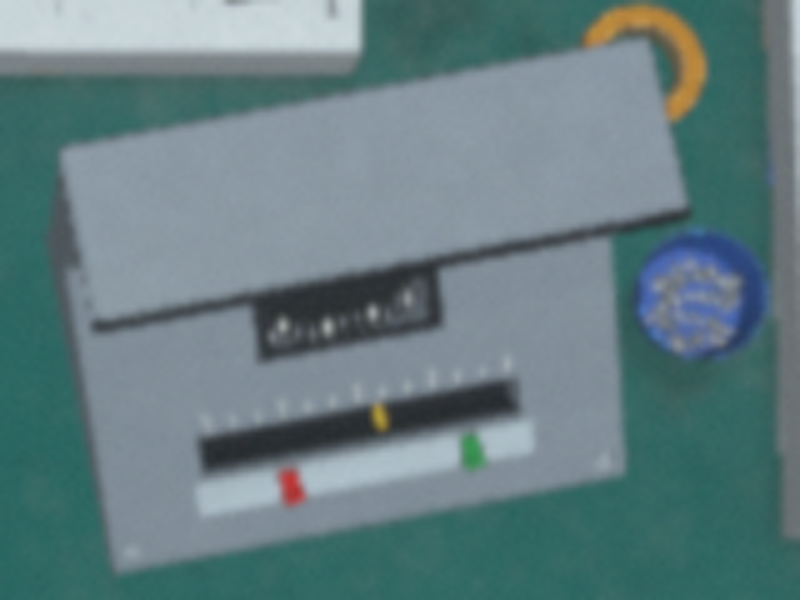

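Enlarged, the pointer is near the middle (scene crop 405,425). The green clip is right of it at (447,548), and the slot bezel corners are clear. Next I fit the console pose and triangulate the pointer and clips.

```bash
cat > h.py <<'E'
import cv2,numpy as np
from scipy.optimize import least_squares
from scipy.spatial.transform import Rotation as Ro
from cell import bot, effector, viewer, sensors
C={n:viewer.camera_info(n) for n in("scene","top")}
def proj(n,P):
    i=C[n]; return cv2.projectPoints(np.atleast_2d(np.array(P,float)),i["rvec"],i["tvec"],i["mtx"],np.array([i["k1"],0,0,0,0]))[0][:,0]
def Rc(yaw): return Ro.from_euler("z",yaw).as_matrix()
def w(c,P): return np.atleast_2d(P)@Rc(c[2]).T+np.array([c[0],c[1],0])
def tri(ps,pt):
    f=lambda X:np.r_[proj("scene",X)[0]-ps,proj("top",X)[0]-pt]
    r=least_squares(f,[.5,0,.1],x_scale=.1); return r.x,np.abs(r.fun).max()
def blobs(n,p):
    "centroid + extents of yellow/green/red things on the console panel"
    x0,y0,x1,y1={"scene":(300,285,400,365),"top":(360,255,455,305)}[n]
    h=cv2.cvtColor(p[y0:y1,x0:x1],cv2.COLOR_RGB2HSV).astype(int); o={}
    for k,(a,b) in {"yellow":(18,32),"green":(50,75),"red":(-6,6)}.items():
        hh=np.where(h[...,0]>170,h[...,0]-180,h[...,0])
        m=((hh>=a)&(hh<=b)&(h[...,1]>100)&(h[...,2]>60))
        nc,l,s,c=cv2.connectedComponentsWithStats(m.astype(np.uint8))
        if nc<2: o[k]=None; continue
        j=1+np.argmax(s[1:,4]); wt=(h[...,1]*(cv2.dilate((l==j).astype(np.uint8),np.ones((3,3)))>0)).astype(float)
        wt=np.clip(wt-60,0,None)
        Y,X=np.mgrid[y0:y1,x0:x1]; o[k]=(np.array([(X*wt).sum(),(Y*wt).sum()])/wt.sum(),s[j,4])
    return o
def look():
    o={n:blobs(n,viewer.capture(n)[0]) for n in C}; return o
def measure(c,o=None):
    o=o or look(); r={}
    for k in("yellow","green","red"):
        if o["scene"][k] and o["top"][k]:
            X,e=tri(o["scene"][k][0],o["top"][k][0]); L=Rc(c[2]).T@(X-[c[0],c[1],0])
            r[k]=np.r_[L*1000,e,o["scene"][k][1],o["top"][k][1]].round(2)
    return r
E
python3 - <<'E'
from h import *
s=np.sin(np.radians(35));co=np.cos(np.radians(35));N=np.array([-s,0,co]);U=np.array([co,0,s]);S=np.array([.002,0,.104])
bz=lambda u,y:S+U*u+N*.0024+[0,y,0]
T=[((113,573),(-.09,.12,.04)),((625,472),(-.09,-.12,.04)),((95,329),(0,.12,.23)),((690,213),(0,-.12,.23)),((262,360),bz(-.016,.042)),((440,325),bz(-.016,-.042))]
Sx=[((395,92),bz(.016,.042)),((625,240),bz(.016,-.042)),((570,332),bz(-.016,-.042)),((341,180),bz(-.016,.042))]
pt=np.array([a for a,_ in T])/5+[335-.4,195-.4]; ps=np.array([a for a,_ in Sx])/8+[300-.44,285-.44]
PT=np.array([b for _,b in T]);PS=np.array([b for _,b in Sx])
f=lambda c:np.r_[(proj("top",w(c,PT))-pt).ravel(),(proj("scene",w(c,PS))-ps).ravel()]
r=least_squares(f,[.55,0,0.1],x_scale=.1,loss="soft_l1"); c=r.x; np.save("c.npy",c); print(c,f(c).round(1).reshape(-1,2).tolist())
for k,v in measure(c).items(): print(k,v)
R=np.column_stack([np.zeros(3)]*3); z=-N; 
for name,x in(("x=+y",[0,1,0]),("x=-y",[0,-1,0]),("x=up",U),("x=dn",-U)):
    x=np.array(x,float); Rt=Rc(c[2])@np.column_stack([x,np.cross(z,x),z]); e=Ro.from_matrix(Rt).as_euler("xyz")
    for h in(.02,.1):
        P=w(c,S+N*(h+.011))[0]; q=bot.ik(P,e); print(name,h,P.round(3),e.round(3),None if q is None else np.round(q,2))
print(sensors.current_time_s(),sensors.current_force())
E
```

```text
[0.51649295 0.14548105 0.17293011] [[0.6, -0.5], [0.1, -0.0], [-0.2, 0.7], [-1.0, 1.2], [-0.4, 0.2], [1.0, 0.1], [0.7, -0.9], [1.2, -0.6], [0.0, 0.3], [-0.3, -0.0]]
yellow [-44.98 -10.73  62.07   0.18  32.    15.  ]
green [-68.85 -47.99  61.66   0.14  25.    19.  ]
red [-68.95  36.01  61.83   0.22  24.    22.  ]
x=+y 0.02 [0.501 0.143 0.129] [2.531 0.    1.744] [ 0.28  0.11 -0.71  2.29  0.9   0.26 -1.05]
x=+y 0.1 [0.456 0.135 0.195] [2.531 0.    1.744] [ 0.45 -0.18 -0.77  2.29 -0.07  0.38 -0.12]
x=-y 0.02 [0.501 0.143 0.129] [-2.531  0.    -1.398] [ 0.6   0.17 -1.06  2.29  1.07  0.32  1.95]
x=-y 0.1 [0.456 0.135 0.195] [-2.531  0.    -1.398] [ 0.7  -0.23 -0.96  2.29 -0.3   0.39 -3.03]
x=up 0.02 [0.501 0.143 0.129] [ 3.142 -0.611  0.173] [-0.41  0.07  0.01  2.32  0.67  0.2  -2.42]
x=up 0.1 [0.456 0.135 0.195] [ 3.142 -0.611  0.173] [ 0.73 -0.24 -0.98  2.29 -0.34  0.4  -1.42]
x=dn 0.02 [0.501 0.143 0.129] [ 3.142  0.611 -2.969] [ 0.72  0.22 -1.21  2.29  1.17  0.38  0.3 ]
x=dn 0.1 [0.456 0.135 0.195] [ 3.142  0.611 -2.969] [ 0.3  -0.17 -0.64  2.3   0.03  0.38  1.35]
0.2 [-1.06188153  0.06604561  0.81071152]
```

```bash
cat >> h.py <<'E'
s_=np.sin(np.radians(35));c_=np.cos(np.radians(35));N=np.array([-s_,0,c_]);U=np.array([c_,0,s_]);S=np.array([.002,0,.104])
c=np.load("c.npy"); Nw=Rc(c[2])@N; Yw=Rc(c[2])@[0,1,0]
E_=Ro.from_matrix(Rc(c[2])@np.column_stack([[0,1,0],np.cross(-N,[0,1,0]),-N])).as_euler("xyz")
def P(y,h): return w(c,S+N*(h+.011)+[0,y,0])[0]   # tip at console y, height h over the panel
def go(y,h,rate=.15): bot.movel(P(y,h),E_,rate=rate)
def F(n=5):
    v=[]
    for _ in range(n): v.append(sensors.current_force()); bot.hold(.02)
    f=np.mean(v,0); return f@Nw,f@Yw,f@(Rc(c[2])@U)
E
python3 - <<'E'
from h import *
effector.clamp(20)
for A in ([.40,-.10,.32],[.42,-.05,.32],[.45,-.1,.32],[.40,-.15,.28]):
    try: bot.move_ptp(A,E_); print("via",A); break
    except bot.Unreachable as e: print(A,e)
try:
    go(0,.10); go(0,.035); print(np.round(sensors.current_joint_pos(),2))
except bot.Unreachable as e: print(e)
print(sensors.current_ee_pos(),P(0,.035),sensors.current_opening(),sensors.current_time_s())
for _ in range(3): print(np.round(F(),2))
for n in C: cv2.imwrite(f"pics/{n}1.png",viewer.capture(n)[0][:,:,::-1])
E
```

```text
[0.4, -0.1, 0.32] the arm cannot take that pose within its joint ranges
[0.42, -0.05, 0.32] the arm cannot take that pose within its joint ranges
via [0.45, -0.1, 0.32]
[ 0.61  0.09 -1.04  2.29  0.82  0.29 -0.97]
[0.49251298 0.14137836 0.14176108] [0.49247214 0.14128522 0.14168099] 0.0031307172999041474 6.125
[-0.02  0.02  0.39]
[-0.06 -0.02  0.1 ]
[-0.07  0.02  0.13]
```

View pics/scene1.png

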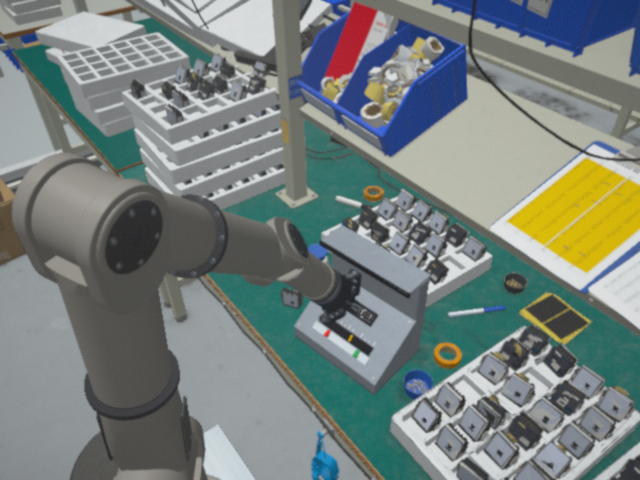

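The arm is at the panel with the fingertips just in front of the slot. The pointer and both clips stay in view. Now I feel for the rim.

Run:
```python
from h import *
print(proj("scene",[P(0,.035)-.011*Nw,P(0,0)-.011*Nw]).round())
go(0,.022,.05); f0=F(); print(np.round(f0,2))
h=.022
while h>.006:
    h-=.001; go(0,h,.02); f=F(4); print(round(h*1000,1),np.round(np.subtract(f,f0),2))
    if f[0]-f0[0]>2.6: break
print(sensors.current_time_s())
```

```text
[[355. 307.]
 [360. 311.]]
[-0.03 -0.02  0.08]
21.0 [-0.14  0.37 -0.39]
20.0 [-0.19 -0.46 -0.1 ]
19.0 [ 0.14  0.41 -0.36]
18.0 [ 0.23 -0.44 -0.2 ]
17.0 [-0.54 -0.19 -0.22]
16.0 [-0.21  0.29 -0.19]
15.0 [-0.19 -0.35 -0.29]
14.0 [-0.09 -0.4  -0.25]
13.0 [ 1.66 -0.44  0.03]
12.0 [ 2.97  0.42 -0.31]
10.1333
```

```bash
cat >> h.py <<'E'
def stroke(y0,y1,h=.0095,up=.019,rate=.06):
    go(y0,up,.12); go(y0,h,.05); a=F(2); go(y1,h,rate); b=F(2); go(y1,up,.1); return np.round(a,1),np.round(b,1)
E
python3 - <<'E'
from h import *
go(0,.019,.05)
print(*stroke(.010,-.010)); print(sensors.current_time_s())
for k,v in measure(c).items(): print(k,v)
print(sensors.current_time_s())
E
```

```text
[4.2 0.7 0.6] [ 3.3 -0.4  1.4]
11.8167
red [-68.95  36.    61.81   0.22  24.    22.  ]
11.9167
```

```bash
cat >> h.py <<'E'
def ys(n,uv,x,z):  # console y along the known line
    r=least_squares(lambda y:proj(n,w(c,[x,y[0],z]))[0]-uv,[0.],x_scale=.01); return r.x[0]*1000
def gap(o=None):
    o=o or look(); r={}
    for n in C:
        if o[n]["yellow"]: r[n]=[round(ys(n,o[n]["yellow"][0],-.045,.062),2),o[n]["yellow"][1]]
        if o[n]["green"]: r[n]=r.get(n,[])+[round(ys(n,o[n]["green"][0],-.0689,.0617),2),o[n]["green"][1]]
    return r
E
python3 - <<'E'
from h import *
o={}
for n in C:
    p=viewer.capture(n)[0]; cv2.imwrite(f"pics/{n}2.png",p[:,:,::-1]); o[n]=blobs(n,p); print(n,o[n])
print(gap(o))
a=cv2.imread("pics/scene2.png")[285:365,300:400]; b=cv2.imread("pics/top2.png")[195:315,335:495]
v=np.hstack([cv2.resize(a,(400,320),interpolation=2),cv2.resize(b,(400,320),interpolation=2)]); cv2.imwrite("pics/c3.png",v)
E
```

```text
scene {'yellow': (array([354.89195917, 340.73437889]), np.int32(33)), 'green': (array([355.58473783, 353.33426966]), np.int32(24)), 'red': (array([326.79142748, 332.90432453]), np.int32(24))}
top {'yellow': None, 'green': None, 'red': (array([392.82746653, 292.02825979]), np.int32(22))}
{'scene': [np.float64(-24.72), np.int32(33), np.float64(-47.8), np.int32(24)]}
```

View pics/c3.png

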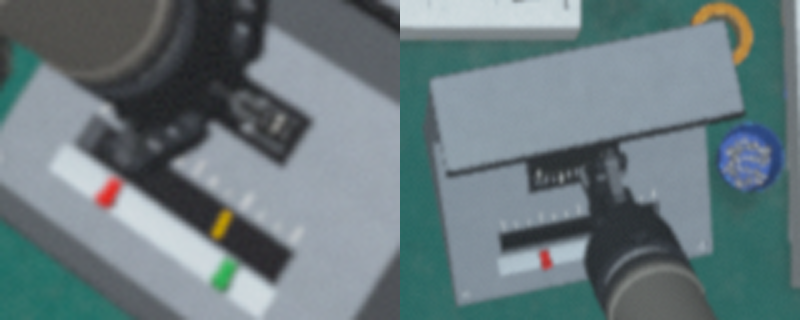

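The scene crop shows the pointer at (222,224), 23 mm left of the green clip. The top view is hidden by the arm. The wheel tracks the stroke well, so I continue.

Run:
```python
from h import *
print(*stroke(.010,-.010)); g=gap(); print(g)
d=g["scene"][2]-g["scene"][0]; L=d/.72/1000; print(L)
if -.02<L<-.003:
    print(*stroke(-L/2,L/2)); g=gap(); print(g); d=g["scene"][2]-g["scene"][0]
go(sensors.current_ee_pos()@Yw*0-.01,.03)
print(d,sensors.current_time_s())
```

```text
[4.6 0.  0.9] [4.2 0.2 2.2]
{'scene': [np.float64(-38.38), np.int32(32), np.float64(-47.76), np.int32(24)]}
-0.013027777777777772
[ 4.4 -0.   1.1] [4.3 0.1 2.3]
{'scene': [np.float64(-47.73), np.int32(31), np.float64(-47.78), np.int32(24)]}
-0.05000000000000426 15.2667
```

Run:
```python
from h import *
go(-.01,.10); bot.movel([.45,-.10,.32],E_,rate=.2); bot.movej([1.303,.311,.014,1.512,-.004,1.319,-.027])
o={}
for n in C:
    p=viewer.capture(n)[0]; cv2.imwrite(f"pics/{n}3.png",p[:,:,::-1]); o[n]=blobs(n,p)
print(measure(c,o),gap(o),sensors.current_time_s())
a=cv2.imread("pics/scene3.png")[285:365,300:400]; b=cv2.imread("pics/top3.png")[195:315,335:495]
cv2.imwrite("pics/c4.png",np.hstack([cv2.resize(a,(400,320),interpolation=2),cv2.resize(b,(400,320),interpolation=2)]))
```

```text
{'yellow': array([-42.65, -47.11,  63.11,   0.32,  30.  ,   9.  ]), 'green': array([-68.85, -48.  ,  61.61,   0.14,  24.  ,  18.  ]), 'red': array([-68.95,  36.01,  61.84,   0.22,  24.  ,  22.  ])} {'scene': [np.float64(-47.71), np.int32(30), np.float64(-47.82), np.int32(24)], 'top': [np.float64(-46.75), np.int32(9), np.float64(-48.2), np.int32(18)]} 20.5833
```

View pics/c4.png

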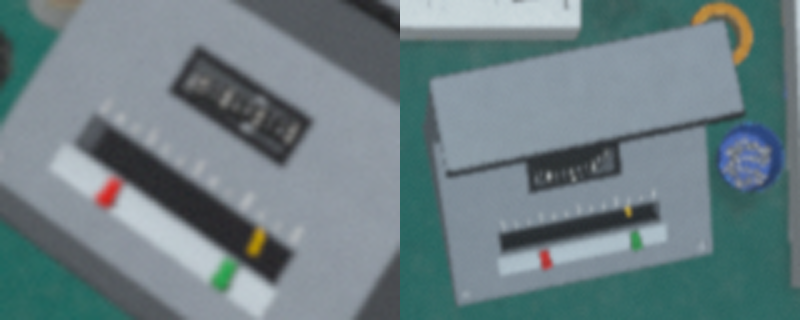

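```bash
python3 -c "
from cell import bot
print(bot.sign_off())"
```

```text
the job is handed in; nothing more can be done
None
```

I set the wheel in three gentle strokes and handed the job in with the hand clear: the yellow pointer stands in line with the green marker to within about 1 mm (0.1 mm in the scene camera, 1.5 mm in the top camera).

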